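Release the latched key of the ring-light controller

ROBOT

A 6-joint arm with a two-finger parallel gripper is mounted at the origin on a cart in front of the work surface, level with it; the furniture and walls round the work are solid. World frame = base frame: x ahead of the robot, y to its left, z up, the work surface at z = 0. Lengths are in m, angles in rad, forces in N, time in s.
With the tool pointing down it reaches from about 0.35 to 0.975 m from the base axis. Payload 4.9 kg.
Tool frame: the origin (TCP) lies midway between the tips of the shut fingers; the grasp point (between the pads) lies 19 mm behind it; z points along the fingers, y is the line along which they close (so a half turn about z gives the same grasp; the last joint's range is limited). The gripper opens to 85 mm and grips with 20 to 120 N. Pads are 22 mm wide; open, the fingers measure 114 mm over their backs; the gripper's body (76 mm by 85 mm) begins 54 mm behind the grasp point. The pads swing forward as they close: fully open they stand 13 mm farther back than shut.
Start: joints at [-1.435, 0.053, 1.613, -0, 1.476, -0.119], TCP at [0.158, -0.605, 0.231] pointing down, gripper open.
Joint ranges: [-3.01, 3.01], [-1.01, 2.22], [0.06, 2.58], [-1.02, 4.17], [0.09, 2.62], [-3.14, 3.14]. Speed limits (rad/s): [2.57, 2.57, 3.14, 3.14, 3.14, 3.14].

INTERFACE

Orientations are given as a rotation vector (axis times angle).
In Python, from station import ctrl, optics, job gives the robot as it stands.
- The arm moves only by the shell command python3 -m jog 'ROWS' [OPENING] [FORCE]. ROWS is JSON, a list of rows, each a list of 2 entries, a list of its own where there are three numbers: the shift along the tool's x, y, z in m, then the turn, a rotation vector about the tool's x, y, z in rad. A call has 1 to 5 rows; each row is the pose to reach, as a shift and turn from the pose commanded when the call began, along the tool's axes at that moment; what a row does not reach only later rows make up. A row lasts 1/10 s, in which the tool goes at most 50 mm and 8.59 degrees, less where a joint would pass 70% of its speed; a pose out of reach is approached as far as the arm can. A call with a gripper value outside its range is refused whole. OPENING is the opening, from 0 (shut) to 1 (fully open), set as the call begins (- or left out, the last holds). The fingers move at their own pace and stop on an object; FORCE is the grip in N (left out, the last holds). Time passes only in rows, so rows that repeat a pose let the fingers close. It gives the time, the measured TCP pose, the force, the opening and the grip force at its end, in the units of the state.
- ctrl.get_obs(): the state, without advancing time (a new reading comes with each control period).
- optics.get_image(name): name is "scene" or "side" or "wrist"; returns a dict with "image" (400x640x3 uint8, blue, green, red), "fx", "fy", "cx", "cy" (pixels), "rvec" (rotation vector, rad) and "tvec" (3), from world to camera coordinates, as OpenCV has them; the wrist camera has in their place "mount" (4x4, takes a point from camera to tool coordinates, whose origin is the TCP and whose axes are the flange's). Camera axes: x right, y down, z forward; pixel columns grow to the right and rows downward; lengths in m; the calibration is good to about 2 mm. A picture is of the moment at which its call begins: read the wrist's pose just before it. There is no depth.
- job.finish_job(): hands the job in; it is judged then, once.
The state is a dict: "t": time; "q": joint angles; "dq": joint speeds; "effort": joint torques, N m; "tool_pos": TCP position; "tool_rot": TCP orientation; "contact_force": force on the tool from outside, world axes, zero at the start; "wrist_torque": the same for the moment, N m; "opening": finger opening in m; "grip_force": force on a finger pad.
Only numpy, scipy, OpenCV 4.12 (cv2) and the standard library are available. Lean on these libraries where they do the work, as an engineer would, in place of code of your own. Each camera call takes 0.05 s, during which the arm holds its last target. There are 200 camera calls.

TASK

One of the four white keys on the grey light controller was left latched down, so one segment of the microscope's ring light is still on. With closed fingertips tap each key lightly, one after the other from the left to the right as the robot sees them, to find the latched one; then press that key firmly so that it releases and all four stand up level. Tap so lightly that the free keys only give a little and the latched one does not release early, and leave everything else on the bench where it is.

Things in the scene. Friction and masses are not known exactly. Their poses are not given: they have to be found in the camera images.
- console: the light controller: a low grey box fixed to the bench, 100 mm deep (x), 224 mm long (y), 44 mm high; origin at the centre of its underside, on the bench; x points away from the robot, y to the left along the key row, z up; turned by up to 0.35 rad. Key centres at x = -8 mm, y = +75, +25, -25, -75 mm. Its top is flat but for 2 mm high frames round the keys.
- key_1: leftmost of 4 identical white keys, 27 mm square, 50 mm apart; origin: centre of its top face. Free: stands 12 mm above the box (56 mm above the bench), goes straight down, springs back (1.5 N + 0.7 N per mm, stop at 8 mm). Latched (one key, any): stands about 3.6 mm lower, hardly gives below 4 N; pushed about 3 mm further down (6 to 7 N; to the stop is fine) it unlatches and rises level as the finger leaves.
- key_2: second from the left of 4 identical white keys, 27 mm square, 50 mm apart; origin: centre of its top face. Free: stands 12 mm above the box (56 mm above the bench), goes straight down, springs back (1.5 N + 0.7 N per mm, stop at 8 mm). Latched (one key, any): stands about 3.6 mm lower, hardly gives below 4 N; pushed about 3 mm further down (6 to 7 N; to the stop is fine) it unlatches and rises level as the finger leaves.
- key_3: third from the left of 4 identical white keys, 27 mm square, 50 mm apart; origin: centre of its top face. Free: stands 12 mm above the box (56 mm above the bench), goes straight down, springs back (1.5 N + 0.7 N per mm, stop at 8 mm). Latched (one key, any): stands about 3.6 mm lower, hardly gives below 4 N; pushed about 3 mm further down (6 to 7 N; to the stop is fine) it unlatches and rises level as the finger leaves.
- key_4: rightmost of 4 identical white keys, 27 mm square, 50 mm apart; origin: centre of its top face. Free: stands 12 mm above the box (56 mm above the bench), goes straight down, springs back (1.5 N + 0.7 N per mm, stop at 8 mm). Latched (one key, any): stands about 3.6 mm lower, hardly gives below 4 N; pushed about 3 mm further down (6 to 7 N; to the stop is fine) it unlatches and rises level as the finger leaves.
- vial_1: bystander: a small screw-cap sample vial with black cap, 26 mm across, 52 mm tall, loose, behind the console; origin at the centre of its underside
- vial_2: bystander: a small orange screw-cap sample vial with white cap, 26 mm across, 52 mm tall, loose, behind the console; origin at the centre of its underside
- sample_bush_1: bystander: a turned grey steel bush, 24 mm across, 22 mm tall, loose, in front of the console (robot's side); origin at the centre of its underside
- sample_cone: bystander: a turned grey steel cone, 22 mm across, 26 mm tall, loose, in front of the console (robot's side); origin at the centre of its underside
- plug_gauge_1: bystander: a steel plug gauge lying down, 15 mm thick, 84 mm long, loose, off the left end of the console; origin at the centre of its underside
- loupe: bystander: a folding loupe, black case, 34 x 44 x 21 mm, loose, off the right end of the console; origin at the centre of its underside

How it is judged:
On the way, in this order (a step that is already met when the one before it is completed fails the run):
1. key 1 from the left is tapped with the fingers (contact force between the fingers and key_1 above 0.4 N), for 0.03 s.
2. key 2 from the left is tapped with the fingers (contact force between the fingers and key_2 above 0.4 N), for 0.03 s.
3. key 3 from the left is tapped with the fingers (contact force between the fingers and key_3 above 0.4 N), for 0.03 s.
4. key 4 from the left is tapped with the fingers (contact force between the fingers and key_4 above 0.4 N), for 0.03 s.
5. the latched key has been pressed and released: all four keys stand up (z of each of key_1, key_2, key_3, key_4 in the frame of console above 0.0545 m), for 0.2 s.
At the end, for the whole second after the job is handed in: all four keys stand up at rest, each within 1.5 mm of its full height above the controller (all of step 5 and linear speed of each of key_1, key_2, key_3, key_4 below 0.01 m/s); the robot touches nothing.
It fails at once if a free key is pushed down by more than 5.5 mm (not a light tap) (distance of any of key_1, key_2, key_3, key_4 from where it was at the start of the episode above 0.0055 m).
It fails at once if a bystander is moved by more than 20 mm (or lifted so far) (distance of any of vial_1, vial_2, sample_bush_1, sample_cone, plug_gauge_1, loupe from where it was at the start of the episode above 0.02 m).
It also fails if it takes over 51 s, if anything falls off the work surface, if the arm or the gripper's body presses on something with over 40 N, if the wrist force passes 120 N, or if a joint passes its speed limit or range.

## Working session

There is one attempt and no reset: what is moved stays moved. The work goes in short steps, Python scripts to look and compute and a shell command to move; the robot and the scene stay as the last step left them, time stands still between calls to the robot, and variables do not carry over. Pictures are saved under pics/ and viewed, at most 10 in all, crops included, and the job is handed in when it is done.

```bash
mkdir -p pics; ls; python3 - <<'E'
from station import ctrl, optics
import cv2,pickle,numpy as np
o=ctrl.get_obs();print(o)
for n in("scene","side"):
    d=optics.get_image(n);cv2.imwrite(f"pics/{n}0.png",d["image"]);pickle.dump(d,open(f"{n}0.pkl","wb"))
    R=cv2.Rodrigues(np.array(d["rvec"]))[0];print(n,d["fx"],-R.T@np.array(d["tvec"]).ravel())
E
```

```text
pics
{'t': 0.0, 'q': array([-1.43498966e+00,  5.33511915e-02,  1.61429626e+00, -1.15760265e-05,
        1.47601592e+00, -1.19000003e-01]), 'dq': array([ 6.49560982e-05, -1.14198280e-04,  1.02625876e-03,  8.97021156e-05,
        1.66111780e-03, -5.55284503e-04]), 'effort': array([ 2.70475011e-04, -3.93687451e+01, -3.70170879e+01, -2.77263064e-05,
        7.11252593e-03,  7.60346410e-06]), 'tool_pos': array([ 0.15744798, -0.60419331,  0.23006519]), 'tool_rot': array([-3.11407658e+00, -3.98906116e-01,  4.54026436e-05]), 'contact_force': array([ 0.44225025, -0.5822544 , -0.30775038]), 'wrist_torque': array([-0.01075614, -0.0326072 , -0.00039548]), 'grip_force': 0.0, 'opening': 0.08553316968873664}
scene 495.01085822986425 [-0.11214491  0.35828582  0.69273322]
side 489.5748553689559 [0.19717597 0.64916376 0.65438436]
```

View pics/scene0.png

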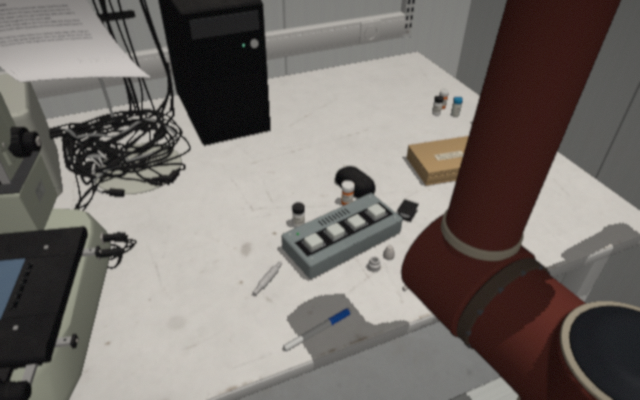

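View pics/side0.png

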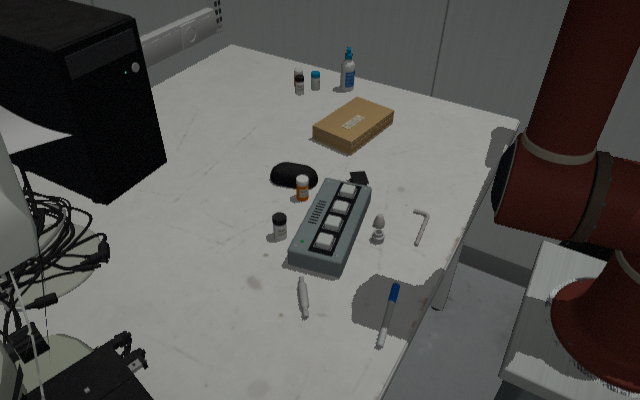

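The scene view shows the keys at about (314,242), (335,231), (356,221) and (377,211), left to right. In the side view they are at (324,241), (332,224), (340,207) and (349,190). The bushes are in front of the console, the vials behind it.

```bash
cat > h.py <<'E'
import cv2,numpy as np,pickle
from scipy.spatial.transform import Rotation as Rot
def blobs(im,seeds,thr,rad=9):
    g=im.min(2);out=[]
    for s in seeds:
        m=np.zeros_like(g);cv2.circle(m,s,rad,255,-1)
        k=((g>thr)&(m>0)).astype(np.uint8);n,l,st,c=cv2.connectedComponentsWithStats(k)
        i=1+np.argmax(st[1:,4]);out.append((*c[i],st[i,4]))
    return np.array(out)
def ray(d,uv):
    R=cv2.Rodrigues(np.array(d["rvec"]))[0];t=np.array(d["tvec"]).ravel()
    v=np.array([(uv[0]-d["cx"])/d["fx"],(uv[1]-d["cy"])/d["fy"],1]);return -R.T@t,R.T@v
def plane(o,v,z): return o+v*(z-o[2])/v[2]
E
python3 - <<'E'
from h import *
S={"scene":[(314,242),(335,231),(356,221),(377,211)],"side":[(324,241),(332,224),(340,207),(349,190)]}
rays={}
for n in S:
    d=pickle.load(open(n+"0.pkl","rb"))
    g=d["image"].min(2);x,y=S[n][1];print(g[y-12:y+13:2,x-14:x+15:2])
    b=blobs(d["image"],S[n],160 if n=="scene" else 150,11);print(b.round(1))
    rays[n]=[ray(d,p) for p in b]
    print(np.array([plane(*r,.056) for r in rays[n]]).round(4))
for (a,u),(b,v) in zip(rays["scene"],rays["side"]):
    s=np.linalg.lstsq(np.c_[u,-v],b-a,rcond=None)[0];print(((a+u*s[0]+b+v*s[1])/2).round(4))
E
```

```text
[[106  99  96  83 100  84  97 101 111 108 100  77  68 101 157]
 [101  82  94  95  91 109 108 118 101  71  42  36  66  90 136]
 [ 82 101  88 110 114 124 131 143 128  64  27  22  40  69  92]
 [101 106 116 125 136 155 168 172 172 138  65  26  23  39  65]
 [118 111 103 141 169 176 176 176 178 173 139  71  26  24  33]
 [ 91  66  69 127 166 177 178 177 178 178 175 139  51  22  24]
 [ 37  56  74  96 132 167 176 177 178 176 169 143  71  29  22]
 [ 18  32  58  82  97 131 165 175 167 150 133 113  76  47  25]
 [ 24  21  29  57  83  94 130 143 130 119 110  87  55  44  53]
 [ 61  25  20  31  57  80  99 118 115 102  75  52  58  87 105]
 [135  54  23  23  26  54  89  99  79  55  63  85 106 115 116]
 [157  88  29  18  22  29  55  54  63  87 108 117 116 116 117]
 [124  92  56  25  26  33  61  85 108 117 120 119 117 118 117]]
[[313.2 239.5 109. ]
 [335.2 228.9  98. ]
 [356.3 220.3  86. ]
 [376.1 209.1  83. ]]
[[ 0.4833  0.1062  0.056 ]
 [ 0.4932  0.0572  0.056 ]
 [ 0.4991  0.0102  0.056 ]
 [ 0.5134 -0.0405  0.056 ]]
[[ 45  45  85  88  21  13  13  15  38  63  53  76  77  78  45]
 [ 63  86  89  85  14  
[... 370 characters left out ...]
47  77  79  77  80  94 111  86  63  13  28  86]
 [ 46  13  40  51  57  75  69  78  76  78  73  53  16  88  88]
 [ 17  10  12  17  12  20  42  65  53  63  47  17  23  87  89]
 [ 17  71  74  51  19  10  16   9   5  13  33  18  74  87  88]
 [ 38 138 134 136 139 107  80  51  14  13  15  16  88  88  86]
 [123 137 136 136 136 138 137 135  17  11  14  43  88  89  87]]Traceback (most recent call last):
  File "<stdin>", line 7, in <module>
  File "h.py", line 8, in blobs
    i=1+np.argmax(st[1:,4]);out.append((*c[i],st[i,4]))
        ~~~~~~~~~^^^^^^^^^^
    return _wrapfunc(a, 'argmax', axis=axis, out=out, **kwds)
    return bound(*args, **kwds)
ValueError: attempt to get argmax of an empty sequence
```

```bash
python3 - <<'E'
from h import *
S={"scene":[(314,240),(335,229),(356,220),(376,209)],"side":[(324,239),(332,222),(340,205),(349,188)]}
rays={}
for n in S:
    d=pickle.load(open(n+"0.pkl","rb"))
    b=blobs(d["image"],S[n],158 if n=="scene" else 118,12);print(b.round(1))
    rays[n]=[ray(d,p) for p in b]
    print(np.array([plane(*r,.056) for r in rays[n]]).round(4))
P=[]
for (a,u),(b,v) in zip(rays["scene"],rays["side"]):
    s=np.linalg.lstsq(np.c_[u,-v],b-a,rcond=None)[0];P.append((a+u*s[0]+b+v*s[1])/2);print(P[-1].round(4),np.linalg.norm(a+u*s[0]-b-v*s[1]))
P=np.array(P);e=P[0]-P[3];print(np.linalg.norm(e[:2]),np.arctan2(-e[0],e[1]))
from station import ctrl
o=ctrl.get_obs();print(Rot.from_rotvec(o["tool_rot"]).as_matrix().round(3))
E
```

```text
[[313.2 239.4 111. ]
 [335.3 229.  103. ]
 [356.3 220.3  87. ]
 [376.1 209.1  85. ]]
[[ 0.4835  0.106   0.056 ]
 [ 0.4931  0.0572  0.056 ]
 [ 0.4992  0.0101  0.056 ]
 [ 0.5134 -0.0405  0.056 ]]
[[324.5 238.4 135. ]
 [332.9 220.3 115. ]
 [340.3 205.2 104. ]
 [347.6 188.2  90. ]]
[[ 0.4848  0.1053  0.056 ]
 [ 0.4948  0.0563  0.056 ]
 [ 0.503   0.0116  0.056 ]
 [ 0.515  -0.0415  0.056 ]]
[0.4846 0.1055 0.0555] 0.0010325652376049826
[0.4945 0.0564 0.0554] 0.0013391399969713519
[0.5053 0.0065 0.0505] 0.0012868217745322698
[ 0.5147 -0.0414  0.0554] 0.0012319211782476143
0.14991429944983428 0.20204219826270778
[[ 0.968  0.252 -0.   ]
 [ 0.252 -0.968  0.002]
 [ 0.    -0.002 -1.   ]]
```

All four keys triangulate well. Key 3 sits about 5 mm lower (z≈50.5 mm against 55.5 mm), so it looks latched; the yaw is about 0.20 rad. Next I move above key 1 with the fingers shut.

```bash
python3 -m jog '[[[0.031,-0.038,0],[0,0,0]],[[0.062,-0.076,0],[0,0,0]],[[0.093,-0.114,0],[0,0,0]],[[0.124,-0.152,0],[0,0,0]],[[0.155,-0.190,0],[0,0,0]]]' 0
python3 -m jog '[[[0.031,-0.038,0],[0,0,0]],[[0.062,-0.076,0],[0,0,0]],[[0.093,-0.114,0],[0,0,0]],[[0.124,-0.152,0],[0,0,0]],[[0.155,-0.190,0],[0,0,0]]]'
cat > go.py <<'E'
import sys;from h import *;from station import ctrl
o=ctrl.get_obs();K=[(.4846,.1055),(.4945,.0564),(.5047,.0076),(.5147,-.0414)][int(sys.argv[1])-1]
R=Rot.from_rotvec(o["tool_rot"]);d=R.inv().apply(np.array([*K,float(sys.argv[2])])-o["tool_pos"])
print(o["t"],o["tool_pos"].round(4),"shift",d.round(4),"yaw",R.as_euler("zyx")[0].round(3),"F",o["contact_force"].round(2),o["opening"])
E
python3 go.py 1 0.1
```

```text
t: 0.6
tool_pos: [0.2599, -0.3798, 0.2306]
tool_rot: [-3.115, -0.398, 0.0]
contact_force: [0.9, 0.3, 0.3]
opening: 0.0122
grip_force: 0.0
t: 1.1
tool_pos: [0.3619, -0.157, 0.231]
tool_rot: [3.116, 0.398, 0.001]
contact_force: [1.4, 0.5, -0.0]
opening: -0.0001
grip_force: 0.0
1.1 [ 0.3619 -0.157   0.231 ] shift [ 0.1847 -0.2232  0.131 ] yaw -0.254 F [ 1.44  0.48 -0.02] -6.187471110530947e-05
```

```bash
python3 -m jog '[[[0.031,-0.038,0],[0,0,0]],[[0.062,-0.076,0],[0,0,0]],[[0.093,-0.114,0],[0,0,0]],[[0.124,-0.150,0.01],[0,0,0]],[[0.150,-0.180,0.03],[0,0,0]]]' 
python3 -m jog '[[[0.017,-0.021,0.02],[0,0,0]],[[0.034,-0.043,0.04],[0,0,0]],[[0.0347,-0.0432,0.08],[0,0,0]],[[0.0347,-0.0432,0.1],[0,0,0]],[[0.0347,-0.0432,0.1],[0,0,0]]]'
python3 go.py 1 0.06
```

```text
t: 1.6
tool_pos: [0.4631, 0.0556, 0.2026]
tool_rot: [3.115, 0.402, 0.006]
contact_force: [0.5, -0.4, -0.1]
opening: 0.0003
grip_force: 0.0
t: 2.1
tool_pos: [0.4808, 0.1037, 0.0968]
tool_rot: [-3.115, -0.4, 0.014]
contact_force: [-0.6, 0.2, -0.1]
opening: -0.0002
grip_force: 0.0
2.1 [0.4808 0.1037 0.0968] shift [ 0.0045 -0.0007  0.0368] yaw -0.255 F [-0.59  0.19 -0.08] -0.00021067807229205716
```

```bash
python3 -m jog '[[[0.002,0,0.005],[0,0,0]],[[0.002,0,0.01],[0,0,0]],[[0.002,0,0.015],[0,0,0]],[[0.002,0,0.015],[0,0,0]],[[0.002,0,0.015],[0,0,0]]]' 
python3 go.py 1 0.06
python3 - <<'E'
from station import optics
import cv2
cv2.imwrite("pics/side1.png",cv2.resize(optics.get_image("side")["image"][130:290,220:420],(800,640))[:600])
E
```

```text
t: 2.6
tool_pos: [0.4864, 0.104, 0.0867]
tool_rot: [3.116, 0.399, 0.001]
contact_force: [0.7, 0.4, -0.4]
opening: -0.0001
grip_force: 0.0
2.6 [0.4864 0.104  0.0867] shift [-0.0014 -0.0019  0.0267] yaw -0.255 F [ 0.66  0.43 -0.45] -0.00010346785296509412
```

View pics/side1.png

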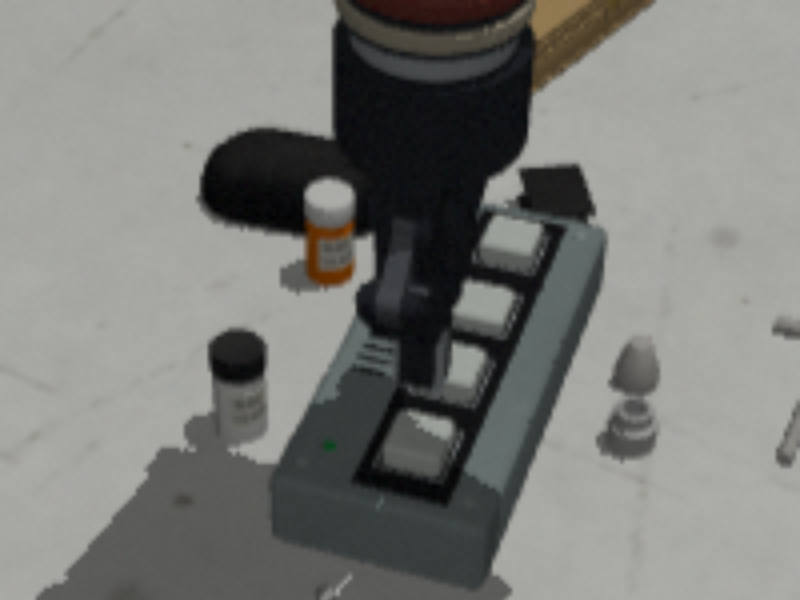

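The closed fingertips, near crop pixel (425,385), stand about 27 mm above key 1, as expected. I'll come down in small steps.

```bash
python3 -m jog '[[[-0.001,-0.002,0.01],[0,0,0]],[[-0.001,-0.002,0.018],[0,0,0]],[[-0.001,-0.002,0.024],[0,0,0]],[[-0.001,-0.002,0.025],[0,0,0]],[[-0.001,-0.002,0.025],[0,0,0]]]' 
python3 go.py 1 0.0535
python3 -m jog '[[[0,0,0.001],[0,0,0]],[[0,0,0.002],[0,0,0]],[[0,0,0.003],[0,0,0]],[[0,0,0.003],[0,0,0]]]'
python3 go.py 1 0.0535
```

```text
t: 3.15
tool_pos: [0.4843, 0.1058, 0.0607]
tool_rot: [-3.116, -0.399, 0.002]
contact_force: [-0.4, 0.3, 1.7]
opening: 0.0
grip_force: 0.0
3.15 [0.4843 0.1058 0.0607] shift [0.0002 0.0003 0.0072] yaw -0.255 F [-0.37  0.28  1.69] 3.226793073829302e-05
t: 3.55
tool_pos: [0.4847, 0.1058, 0.0583]
tool_rot: [-3.116, -0.399, -0.0]
contact_force: [-0.4, -0.6, -0.3]
opening: 0.0
grip_force: 0.0
3.55 [0.4847 0.1058 0.0583] shift [-0.0002  0.0003  0.0048] yaw -0.255 F [-0.43 -0.61 -0.3 ] 3.882083169835319e-05
```

```bash
python3 -m jog '[[[0,0,0.001],[0,0,0]],[[0,0,0.002],[0,0,0]],[[0,0,0.003],[0,0,0]],[[0,0,0.003],[0,0,0]]]'
python3 go.py 1 0.0535
python3 -m jog '[[[0,0,0.001],[0,0,0]],[[0,0,0.001],[0,0,0]],[[0,0,0.001],[0,0,0]]]'
python3 go.py 1 0.0535
```

```text
t: 3.95
tool_pos: [0.4847, 0.1058, 0.0554]
tool_rot: [3.116, 0.399, -0.0]
contact_force: [-1.1, -0.2, 2.2]
opening: 0.0002
grip_force: 0.9
3.95 [0.4847 0.1058 0.0554] shift [-0.0002  0.0002  0.0019] yaw -0.255 F [-1.13 -0.17  2.18] 0.0001628767792587321
t: 4.25
tool_pos: [0.4848, 0.1058, 0.0545]
tool_rot: [-3.116, -0.399, -0.0]
contact_force: [-1.7, 0.1, 2.6]
opening: -0.0003
grip_force: 1.2
4.25 [0.4848 0.1058 0.0545] shift [-0.0002  0.0002  0.001 ] yaw -0.255 F [-1.72  0.06  2.58] -0.0002942191880710346
```

Key 1 gives about 1.5 mm at 2.6 N, so it is free. I lift and move to key 2.

```bash
python3 -m jog '[[[0,0,-0.01],[0,0,0]],[[0,0,-0.02],[0,0,0]],[[-0.001,0.025,-0.02],[0,0,0]],[[-0.003,0.05,-0.02],[0,0,0]],[[-0.003,0.05,-0.02],[0,0,0]]]'
python3 -m jog '[[[0,0,0],[0,0,0]],[[0,0,0.006],[0,0,0]],[[0,0,0.012],[0,0,0]],[[0,0,0.016],[0,0,0]],[[0,0,0.016],[0,0,0]]]'
python3 go.py 2 0.0545
```

```text
t: 4.75
tool_pos: [0.4954, 0.0549, 0.0756]
tool_rot: [3.116, 0.395, 0.003]
contact_force: [0.4, 0.4, 0.1]
opening: -0.0004
grip_force: 0.0
t: 5.25
tool_pos: [0.4934, 0.0571, 0.057]
tool_rot: [-3.116, -0.4, 0.004]
contact_force: [-0.8, -0.9, -0.2]
opening: -0.0001
grip_force: 0.0
5.25 [0.4934 0.0571 0.057 ] shift [0.0009 0.001  0.0025] yaw -0.256 F [-0.76 -0.91 -0.17] -9.587909306998192e-05
```

```bash
python3 -m jog '[[[0,0,0],[0,0,0]],[[0,0,0.001],[0,0,0]],[[0,0,0.0015],[0,0,0]],[[0,0,0.0015],[0,0,0]]]'
python3 go.py 2 0.0545
```

```text
t: 5.65
tool_pos: [0.4945, 0.0567, 0.0569]
tool_rot: [-3.116, -0.399, -0.0]
contact_force: [0.2, -0.0, 0.3]
opening: 0.0004
grip_force: 0.0
5.65 [0.4945 0.0567 0.0569] shift [-0.      0.0003  0.0024] yaw -0.255 F [ 0.23 -0.01  0.26] 0.00041301541288214983
```

```bash
python3 -m jog '[[[0,0,0.001],[0,0,0]],[[0,0,0.002],[0,0,0]],[[0,0,0.0025],[0,0,0]],[[0,0,0.0025],[0,0,0]],[[0,0,0.0025],[0,0,0]]]'
python3 go.py 2 0.0545
```

```text
t: 6.15
tool_pos: [0.4946, 0.0566, 0.0546]
tool_rot: [3.116, 0.399, 0.001]
contact_force: [0.1, -0.5, 3.0]
opening: -0.0001
grip_force: 1.2
6.15 [0.4946 0.0566 0.0546] shift [-0.0002  0.0002  0.0001] yaw -0.255 F [ 0.09 -0.45  2.97] -6.830650161579219e-05
```

Key 2 is free as well (3.0 N at 54.6 mm). For key 3 I hover first, since its top should be near 52 mm.

```bash
python3 -m jog '[[[0,0,-0.01],[0,0,0]],[[0,0,-0.02],[0,0,0]],[[-0.001,0.025,-0.02],[0,0,0]],[[-0.0025,0.05,-0.02],[0,0,0]],[[-0.0025,0.05,-0.02],[0,0,0]]]'
python3 -m jog '[[[0,0,0],[0,0,0]],[[0,0,0.006],[0,0,0]],[[0,0,0.012],[0,0,0]],[[0,0,0.017],[0,0,0]],[[0,0,0.017],[0,0,0]]]'
python3 -m jog '[[[0,0,0.001],[0,0,0]],[[0,0,0.002],[0,0,0]],[[0,0,0.002],[0,0,0]],[[0,0,0.002],[0,0,0]]]'
python3 go.py 3 0.0525
```

```text
t: 6.65
tool_pos: [0.5056, 0.0057, 0.0756]
tool_rot: [3.116, 0.395, 0.003]
contact_force: [-0.3, 0.3, 1.0]
opening: -0.0001
grip_force: 0.0
t: 7.15
tool_pos: [0.5034, 0.0082, 0.0558]
tool_rot: [-3.115, -0.4, 0.004]
contact_force: [-0.3, 1.1, -0.3]
opening: 0.0003
grip_force: 0.0
t: 7.55
tool_pos: [0.5047, 0.0076, 0.0555]
tool_rot: [3.116, 0.399, 0.0]
contact_force: [0.4, -0.7, -0.5]
opening: 0.0002
grip_force: 0.0
7.55 [0.5047 0.0076 0.0555] shift [-0.     0.     0.003] yaw -0.255 F [ 0.36 -0.75 -0.48] 0.00018654715628689113
```

```bash
python3 -m jog '[[[0,0,0.001],[0,0,0]],[[0,0,0.002],[0,0,0]],[[0,0,0.0025],[0,0,0]],[[0,0,0.0025],[0,0,0]],[[0,0,0.0025],[0,0,0]]]'
python3 go.py 3 0.0525
```

```text
t: 8.05
tool_pos: [0.5045, 0.0076, 0.0528]
tool_rot: [-3.116, -0.399, 0.0]
contact_force: [0.4, -0.4, -0.4]
opening: 0.0001
grip_force: 0.0
8.05 [0.5045 0.0076 0.0528] shift [0.0002 0.0001 0.0003] yaw -0.255 F [ 0.45 -0.4  -0.42] 0.00010038343767317628
```

```bash
python3 -m jog '[[[0,0,0.0004],[0,0,0]],[[0,0,0.0004],[0,0,0]],[[0,0,0.0004],[0,0,0]]]'
python3 -m jog '[[[0,0,0.0003],[0,0,0]],[[0,0,0.0003],[0,0,0]],[[0,0,0.0003],[0,0,0]]]'
```

```text
t: 8.35
tool_pos: [0.5046, 0.0077, 0.0524]
tool_rot: [-3.116, -0.399, -0.0]
contact_force: [-0.2, -0.3, 0.4]
opening: 0.0
grip_force: 0.0
t: 8.65
tool_pos: [0.5046, 0.0076, 0.0523]
tool_rot: [-3.116, -0.399, 0.0]
contact_force: [-0.7, -0.8, 1.0]
opening: -0.0001
grip_force: 1.0
```

```bash
python3 -m jog '[[[0,0,0.0003],[0,0,0]],[[0,0,0.0003],[0,0,0]],[[0,0,0.0003],[0,0,0]]]'
python3 -m jog '[[[0,0,0],[0,0,0]]]'
```

```text
t: 8.95
tool_pos: [0.5046, 0.0076, 0.0521]
tool_rot: [3.116, 0.399, -0.0]
contact_force: [-2.6, 0.9, 4.9]
opening: -0.0002
grip_force: 2.3
t: 9.05
tool_pos: [0.5046, 0.0076, 0.052]
tool_rot: [-3.116, -0.399, 0.0]
contact_force: [-2.6, 0.5, 5.6]
opening: -0.0002
grip_force: 2.4
```

Key 3 is met about 3.6 mm lower and stays stiff (about 5 N with no travel), so it is the latched one. It has barely moved from 52 mm, well short of the 3 mm that unlatches it. On to key 4.

```bash
python3 -m jog '[[[0,0,-0.012],[0,0,0]],[[0,0,-0.024],[0,0,0]],[[-0.001,0.025,-0.024],[0,0,0]],[[-0.0025,0.05,-0.024],[0,0,0]],[[-0.0025,0.05,-0.024],[0,0,0]]]'
python3 -m jog '[[[0,0,0],[0,0,0]],[[0,0,0.006],[0,0,0]],[[0,0,0.012],[0,0,0]],[[0,0,0.016],[0,0,0]],[[0,0,0.016],[0,0,0]]]'
python3 -m jog '[[[0,0,0],[0,0,0]],[[0,0,0],[0,0,0]]]'
python3 go.py 4 0.0545
```

```text
t: 9.55
tool_pos: [0.5161, -0.0435, 0.0774]
tool_rot: [3.115, 0.395, 0.004]
contact_force: [0.0, 0.0, 0.3]
opening: 0.0004
grip_force: 0.0
t: 10.05
tool_pos: [0.5138, -0.0408, 0.0585]
tool_rot: [-3.115, -0.4, 0.003]
contact_force: [0.7, -0.4, -0.6]
opening: -0.0003
grip_force: 0.0
t: 10.25
tool_pos: [0.5149, -0.0413, 0.0599]
tool_rot: [3.116, 0.399, 0.0]
contact_force: [0.2, -0.4, 0.4]
opening: 0.0002
grip_force: 0.0
10.25 [ 0.5149 -0.0413  0.0599] shift [-0.0002  0.0001  0.0054] yaw -0.255 F [ 0.21 -0.4   0.35] 0.0002074122327387172
```

```bash
python3 -m jog '[[[0,0,0.0015],[0,0,0]],[[0,0,0.003],[0,0,0]],[[0,0,0.004],[0,0,0]],[[0,0,0.004],[0,0,0]],[[0,0,0.004],[0,0,0]]]'
python3 -m jog '[[[0,0,0.001],[0,0,0]],[[0,0,0.0015],[0,0,0]],[[0,0,0.0015],[0,0,0]],[[0,0,0.0015],[0,0,0]]]'
```

```text
t: 10.75
tool_pos: [0.5148, -0.0414, 0.056]
tool_rot: [-3.116, -0.399, 0.0]
contact_force: [-0.9, -0.1, 1.4]
opening: 0.0
grip_force: 0.7
t: 11.15
tool_pos: [0.5149, -0.0414, 0.0545]
tool_rot: [3.116, 0.399, 0.0]
contact_force: [-0.5, -0.1, 2.7]
opening: -0.0001
grip_force: 1.2
```

Key 4 is free too. I go back to key 3 to press it firmly.

```bash
python3 -m jog '[[[0,0,-0.01],[0,0,0]],[[0,0,-0.02],[0,0,0]],[[0.001,-0.025,-0.02],[0,0,0]],[[0.0025,-0.05,-0.02],[0,0,0]],[[0.0025,-0.05,-0.02],[0,0,0]]]'
python3 -m jog '[[[0,0,0],[0,0,0]],[[0,0,0.006],[0,0,0]],[[0,0,0.012],[0,0,0]],[[0,0,0.018],[0,0,0]],[[0,0,0.02],[0,0,0]]]'
python3 -m jog '[[[0,0,0],[0,0,0]],[[0,0,0.001],[0,0,0]],[[0,0,0.0025],[0,0,0]],[[0,0,0.0035],[0,0,0]],[[0,0,0.0045],[0,0,0]]]'
python3 go.py 3 0.0485
```

```text
t: 11.65
tool_pos: [0.5043, 0.0095, 0.075]
tool_rot: [-3.115, -0.403, -0.001]
contact_force: [-0.1, -0.6, -0.4]
opening: 0.0002
grip_force: 0.0
t: 12.15
tool_pos: [0.5037, 0.0074, 0.0529]
tool_rot: [-3.116, -0.398, 0.003]
contact_force: [0.0, -0.3, -0.4]
opening: 0.0002
grip_force: 0.0
t: 12.65
tool_pos: [0.5049, 0.0076, 0.0506]
tool_rot: [3.116, 0.399, 0.001]
contact_force: [-2.1, -0.0, 5.7]
opening: 0.0001
grip_force: 2.6
12.65 [0.5049 0.0076 0.0506] shift [-0.0002 -0.0001  0.0021] yaw -0.255 F [-2.05 -0.03  5.73] 5.2404211416305654e-05
```

```bash
python3 -m jog '[[[0,0,0.001],[0,0,0]],[[0,0,0.0018],[0,0,0]],[[0,0,0.0018],[0,0,0]],[[0,0,0.0018],[0,0,0]]]'
```

```text
t: 13.05
tool_pos: [0.505, 0.0075, 0.0489]
tool_rot: [3.116, 0.399, 0.001]
contact_force: [-3.7, 0.4, 5.8]
opening: -0.0003
grip_force: 3.1
```

```bash
python3 -m jog '[[[0,0,0.0005],[0,0,0]],[[0,0,0.0006],[0,0,0]],[[0,0,0.0006],[0,0,0]]]'
python3 -m jog '[[[0,0,-0.005],[0,0,0]],[[0,0,-0.015],[0,0,0]],[[0,0,-0.05],[0,0,0]],[[0,0,-0.1],[0,0,0]],[[0,0,-0.13],[0,0,0]]]'
python3 -m jog '[[[-0.04,0.02,0],[0,0,0]],[[-0.07,0.06,0],[0,0,0]],[[-0.1,0.1,0],[0,0,0]],[[-0.13,0.14,0],[0,0,0]],[[-0.13,0.15,0],[0,0,0]]]'
python3 - <<'E'
from h import *
from station import optics
S={"scene":[(314,240),(335,229),(356,220),(376,209)],"side":[(324,239),(332,222),(340,205),(349,188)]}
R={}
for n in S:
    d=optics.get_image(n);b=blobs(d["image"],S[n],158 if n=="scene" else 118,12);R[n]=[ray(d,p) for p in b];im=d["image"]
    print(b.round(1))
cv2.imwrite("pics/side2.png",im)
for (a,u),(b,v) in zip(R["scene"],R["side"]):
    s=np.linalg.lstsq(np.c_[u,-v],b-a,rcond=None)[0];print(((a+u*s[0]+b+v*s[1])/2).round(4))
E
```

```text
t: 13.35
tool_pos: [0.5049, 0.0075, 0.0484]
tool_rot: [3.116, 0.399, 0.001]
contact_force: [-3.5, 0.6, 7.0]
opening: 0.0002
grip_force: 3.3
t: 13.85
tool_pos: [0.5056, 0.0076, 0.1813]
tool_rot: [3.115, 0.399, 0.007]
contact_force: [1.1, 0.2, 0.1]
opening: 0.0001
grip_force: 0.0
t: 14.35
tool_pos: [0.4146, -0.1738, 0.1777]
tool_rot: [3.116, 0.389, -0.0]
contact_force: [0.7, 0.3, -0.5]
opening: -0.0001
grip_force: 0.0
[[313.  239.4 174. ]
 [334.9 229.  160. ]
 [355.9 218.7 145. ]
 [380.8 199.4  13. ]]
[[324.5 238.4 133. ]
 [332.9 220.3 115. ]
 [340.5 203.6 102. ]
 [345.6 178.4  27. ]]
[0.4842 0.106  0.0561]
[0.494  0.0573 0.0561]
[0.5043 0.0082 0.0561]
[ 0.5284 -0.0585  0.0636]
```

View pics/side2.png

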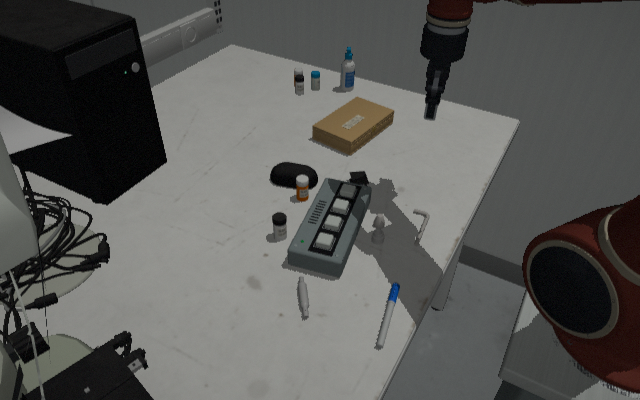

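Keys 1 to 3 now all measure 56.1 mm, so key 3 has released. Key 4, at about (347,188), is only in the arm's shadow, and it sprang free when tapped. The arm is clear and the bystanders look undisturbed.

```bash
python3 -m jog '[[[0,0,0],[0,0,0]],[[0,0,0],[0,0,0]],[[0,0,0],[0,0,0]]]'; python3 -c "
from station import job;print(job.finish_job())"
```

```text
t: 14.75
tool_pos: [0.417, -0.169, 0.1773]
tool_rot: [-3.115, -0.403, 0.0]
contact_force: [-0.1, 1.2, 0.1]
opening: -0.0002
grip_force: 0.0
the job is handed in; nothing more can be done
None
```

I tapped all four keys left to right, found key 3 latched and pressed it until it released, then handed the job in at about 15 s; keys 1–3 measured level afterwards, while key 4 was in the arm's shadow and is judged level only from its free response to the tap.

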